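# Sterile pot with tongs

## Task

At the nail desk, switch the steriliser off by pressing its yellow pedal switch with the gripper right down to its stop, and let it spring back up. Then, without pressing it again, take the red-gripped tongs off their rest, close them on the copper-coloured pot standing on the steriliser and lift the pot upright at least 8 cm clear of the steriliser. Finish while still holding it there in the tongs: never touch the pot with the gripper or arm itself, and leave the other pots and everything else on the desk where they are.

Things in the scene. Friction and masses are not known exactly. Their poses are not given: they have to be found in the camera images.
- steriliser: fixed low black box with a lit yellow grid on top: 140 (x) x 270 (y) x 50 mm high. Origin at the centre of its underside, x away from the robot at yaw 0, y along its length. Three pots stand in a row along its y, 80 mm apart and up to 20 mm off its middle line, order varies.
- pot_copper_center (a point): centre (half-way up, 20 mm above the steriliser's top) of the copper-coloured pot: closed upright cylinder 28 mm in diameter, 40 mm high, 30 to 65 g, loose; z up
- pot_white_center (a point): centre of the white pot, same size, loose: to be left alone
- pot_blue_center (a point): centre of the blue pot, same size, loose: to be left alone
- tongs_rest: fixed rest that carries the tongs: flat plate 190 x 90 mm, 4 mm thick, with two grey cross bars 26 mm high (their tops carry the tongs); the gap between the bars runs from 78 mm behind to 55 mm ahead of the origin, where fingers can go down on either side of the tongs. Origin at the underside below the tongs' grip point, x along the tongs as they lie.
- tongs_grip (a point): grip point of the loose tongs (92 g, balanced here), midway between their two red grip plates (44 mm long, 24 mm high, 55 mm apart over their outer faces at rest), half-way up them; on the rest 35 mm above the table. x points along the tongs to the jaws, z up; pivot 95 mm behind. Arms are upright steel strips side by side; squeezing the plates closes the jaws.
- tongs_jaws (a point): point midway between the tongs' V-shaped red jaw pads (30 mm long, 18 mm high), 105 mm ahead of the grip point and level with it. Gap between the jaws 49 mm at rest (42 mm at the pad ends); they close about twice as far as the plates and meet the 28 mm pot when the plates are 46 mm over their outer faces
- tongs_left (a joint): closing angle of the left tongs arm (rad), the right mirrors it: 0 open at rest, about 0.05 on a pot, 0.10 closed on nothing. A spring opens the arms: 5 N at the plates starts to close them, 8 N brings them onto the pot. Squeezed to about 52 mm over the plates the tongs can be carried open; 18 to 30 N holds the pot
- pedal_base: fixed black base of the pedal switch, 135 x 86 mm, 10 mm thick, hinge at its far (+x) end, 55 mm ahead of the origin and 18 mm up. Origin at the centre of its underside
- pedal_pad (a point): point to press, on the top face of the yellow pedal plate (112 x 66 mm), near its raised free (-x) end, 90 mm from the hinge; at rest about 43 mm above the table, about 28 mm at the stop. Its axes turn with the pedal
- pedal (a joint): pedal angle (rad): 0 up at rest, 0.18 down at its stop; springs back when let go. Takes about 3 N to start and 8 N at the stop at the pressing point
- amber_bottle: loose amber bottle, 44 mm across, 130 mm high; origin at the centre of its underside
- lotion_bottle: loose white bottle, 50 mm across, 140 mm high; origin at the centre of its underside
- cream_jar: loose pink jar with black cap, 44 mm across, 35 mm high; origin at the centre of its underside
- buffer_block: loose pink nail buffer, 90 x 28 x 26 mm, lying; origin at the centre of its underside
- nail_brush: loose brush, 150 mm long, lying flat
Mind the look-alikes: they are no part of the job. There is more than one size of the part that bears pot_copper_center; the job needs the smaller.

How it is judged:
On the way, in this order (a step that is already met when the one before it is completed fails the run):
1. the pedal is pressed down to its stop by the gripper (value of joint pedal above 0.165 rad and contact force between the fingers and pedal_base above 1 N), for 0.1 s.
2. the pedal has sprung back up (value of joint pedal below 0.03 rad), for 0.1 s.
3. the tongs are held in the fingers, lifted off their rest (height (world z) of tongs_grip above 0.055 m and contact force between the fingers and tongs above 1 N), for 0.2 s.
At the end, for the whole second after the job is handed in: Copper pot held between both jaws, its centre at least 135 mm above the table (65 mm clear of the steriliser), within 20 degrees of upright and still; tongs held in the fingers, touching neither steriliser nor rest; gripper not touching the pot; pedal back up (height (world z) of pot_copper_center above 0.135 m and angle between pot_copper_center's own z axis and vertical below 0.35 rad and contact force between each of tongs_left, tongs_right and pot_copper above 0.3 N and contact force between the fingers and tongs above 2 N and contact force between each of steriliser, tongs_rest and tongs below 0.1 N and contact force between each of the arm, the fingers and pot_copper below 0.1 N and linear speed of pot_copper below 0.03 m/s and value of joint pedal below 0.03 rad); the arm keeps its last pose, push and grip.
It fails at once if the gripper or arm touches the copper pot (contact force between any of the fingers, the arm and pot_copper above 0.5 N).
It fails at once if another pot is shifted by more than 20 mm (distance of any of pot_white_center, pot_blue_center from where it was at the start of the episode above 0.02 m).
It fails at once if something else on the desk is shifted by more than 30 mm (distance of any of amber_bottle, lotion_bottle, cream_jar, buffer_block, nail_brush from where it was at the start of the episode above 0.03 m).
It fails at once if the pedal is pressed again after the tongs have been taken (value of joint pedal above 0.09 rad and height (world z) of tongs_grip above 0.055 m).
It also fails if it takes over 61 s, if anything falls off the work surface, if the arm or the gripper's body presses on something with over 40 N, if the wrist force passes 120 N, or if a joint passes its speed limit or range.

## Robot

A 7-joint arm with a two-finger parallel gripper is mounted at the origin on the work surface. World frame = base frame: x ahead of the robot, y to its left, z up, the work surface at z = 0. Lengths are in m, angles in rad, forces in N, time in s.
With the tool pointing down it reaches from about 0.4 to 0.85 m from the base axis. Payload 4.4 kg.
Tool frame: the origin (TCP) lies at the centre of the arm's flange, where the gripper is bolted on; the fingertips stand 199 mm ahead of it and the grasp point (between the pads) lies 180 mm ahead of it; z points along the fingers, y is the line along which they close (so a half turn about z gives the same grasp; the last joint's range is limited). The gripper opens to 94 mm and grips with 3 to 60 N. Pads are 16 mm wide; open, the fingers measure 119 mm over their backs; the gripper's body (75 mm by 177 mm) begins 78 mm behind the grasp point.
Start: joints at [-1.182, 0.628, 0.038, 1.517, -0.027, 0.996, -0.02], TCP at [0.286, 0.584, 0.405] pointing down, gripper open.
Joint ranges: [-3.06, 3.06], [-0.37, 2.12], [-1.25, 1.32], [0.18, 2.47], [-1.1, 4.24], [0.23, 1.98], [-2.94, 2.94]. Speed limits (rad/s): [2.57, 2.57, 3.14, 3.14, 3.14, 3.14, 3.14].

## Interface

Orientations are given as a unit quaternion [x, y, z, w].
In Python, from bench import sense, snapshot, sign_off, silhouettes, landmark_of gives the robot as it stands.
- The arm moves only by the tool step_arm, never from a script. Its argument "motion" is a list of rows, each an object of numbers: "tx", "ty", "tz": the shift along the tool's x, y, z in mm; "twist": the turn about the tool's z in degrees; "grip": the closure in counts, from 0 (fully open) to 255 (shut). A call has 1 to 12 rows; each row is the pose to reach, as a shift and turn from the pose commanded when the call began, along the tool's axes at that moment; what a row does not reach only later rows make up. A row lasts 1/10 s, in which the tool goes at most 50 mm and 8.59 degrees, less where a joint would pass 70% of its speed; a pose out of reach is approached as far as the arm can. A call with a gripper value outside its range is refused whole. The fingers move at their own pace and stop on an object; "newtons" is the grip in N (left out, the last holds). Time passes only in rows, so rows that repeat a pose let the fingers close. It gives the time, the measured TCP pose, the force, the opening and the grip force at its end, in the units of the state.
- sense(): the state, without advancing time (a new reading comes with each control period).
- snapshot(name): name is "scene" or "top" or "wrist"; returns a dict with "image" (480x640x3 uint8, red, green, blue), "depth" (480x640 float32, m along the optical axis (not along the pixel's ray), 0 where there is no reading), "fx", "fy", "cx", "cy" (pixels), "D" ([k1, k2, p1, p2, k3] as OpenCV has them; the pictures are not rectified), "rvec" (rotation vector, rad) and "tvec" (3), from world to camera coordinates, as OpenCV has them. Camera axes: x right, y down, z forward; pixel columns grow to the right and rows downward; lengths in m; the calibration is good to about 2 mm. A picture is of the moment at which its call begins.
- sign_off(): hands the job in; it is judged then, once.
Trained networks look in a picture, given as the dict that the camera call returned (one of the last four; its "shot" number tells which), for a name from the list of things; names that differ only in an ending like _2 or _b are one class to them, and where a whole thing is asked for, a point or a joint stands for the part that bears it (a point fixed in the world has none). Each returns a list of dicts, best first, with "conf" (0 to 1); they miss things now and then, are a little off and sometimes report something else, mostly with a low value. They report only what shows in the picture. A call takes as long as a camera call. They do not tell look-alikes from the thing itself.
- silhouettes(picture, thing): "mask" (480x640 bool, what is visible of it).
- landmark_of(picture, thing): "location" ([x, y, z] in m, in world coordinates, good to about 4 mm: a listed point, or the origin of a listed thing).
The state is a dict: "time_s": time; "joint_pos": joint angles; "joint_velocities": joint speeds; "joint_efforts": joint torques, N m; "ee_pos": TCP position; "tool_rot": TCP orientation; "force": force on the tool from outside, world axes, zero at the start; "moment": the same for the moment, N m; "finger_gap": finger opening in m; "grasp_force": force on a finger pad.
Only numpy, scipy, OpenCV 4.12 (cv2) and the standard library are available. Lean on these libraries where they do the work, as an engineer would, in place of code of your own. Each camera call takes 0.05 s, during which the arm holds its last target. There are 200 camera calls.

## Working session

There is one attempt and no reset: what is moved stays moved. The work goes in short steps, Python scripts to look and compute and a tool call to move; the robot and the scene stay as the last step left them, time stands still between calls to the robot, and variables do not carry over. Pictures are saved under pics/ and viewed, at most 10 in all, crops included, and the job is handed in when it is done.

Besides the shell and the picture viewer there is one more tool, called after "Call:" as name([rows], argument=value, ...), one row to a line, values as JSON. step_arm: Moves the arm, as the interface text tells. Its arguments: {"type":"object","properties":{"motion":{"type":"array"},"newtons":{"type":"number"}},"required":["motion"]}

```bash
mkdir -p pics; cat > h.py <<'E'
import numpy as np, cv2
from bench import *
def proj(s,P):
    K=np.array([[s['fx'],0,s['cx']],[0,s['fy'],s['cy']],[0,0,1.]])
    return cv2.projectPoints(np.array(P,float).reshape(-1,3),np.array(s['rvec'],float),np.array(s['tvec'],float),K,np.array(s['D'],float))[0].reshape(-1,2)
def cloud(s,mask):
    K=np.array([[s['fx'],0,s['cx']],[0,s['fy'],s['cy']],[0,0,1.]])
    v,u=np.nonzero(mask&(s['depth']>0)); d=s['depth'][v,u]
    n=cv2.undistortPoints(np.stack([u,v],1).astype(float).reshape(-1,1,2),K,np.array(s['D'],float)).reshape(-1,2)
    R=cv2.Rodrigues(np.array(s['rvec'],float))[0]
    return (np.c_[n*d[:,None],d]-np.array(s['tvec'],float).ravel())@R, np.c_[u,v]
def save(s,f): cv2.imwrite('pics/'+f,s['image'][:,:,::-1])
E
cat > a.py <<'E'
from h import *
for c in ['top','scene']:
    s=snapshot(c); save(s,c+'.png')
    for t in ['steriliser','pot_copper_center','pot_white_center','pot_blue_center','tongs_rest','tongs_grip','tongs_jaws','pedal_base','pedal_pad','amber_bottle','lotion_bottle','cream_jar','buffer_block','nail_brush']:
        for r in landmark_of(s,t):
            if r['conf']>.2: print(c,t,np.round(r['location'],3),round(r['conf'],2),proj(s,r['location']).round()[0])
print(sense())
E
python3 a.py
```

```text
top steriliser [0.621 0.058 0.002] 0.67 [299. 215.]
top pot_copper_center [0.612 0.061 0.074] 0.56 [295. 214.]
top pot_copper_center [0.457 0.17  0.024] 0.5 [246. 285.]
top pot_white_center [0.622 0.057 0.003] 0.33 [299. 215.]
top pot_blue_center [ 0.627 -0.026  0.071] 0.57 [335. 208.]
top pot_blue_center [ 0.5    0.341 -0.   ] 0.24 [176. 265.]
top tongs_rest [ 0.463 -0.302  0.002] 0.57 [455. 287.]
top tongs_grip [ 0.465 -0.3    0.034] 0.66 [458. 286.]
top tongs_jaws [ 0.554 -0.34   0.036] 0.96 [475. 246.]
top tongs_jaws [ 0.463 -0.299  0.035] 0.29 [457. 286.]
top pedal_base [ 0.5    0.343 -0.   ] 0.85 [175. 265.]
top pedal_base [0.47  0.348 0.044] 0.53 [166. 277.]
top pedal_pad [0.473 0.35  0.045] 0.94 [166. 275.]
top amber_bottle [ 0.722 -0.244 -0.002] 0.84 [429. 176.]
top amber_bottle [0.471 0.349 0.045] 0.32 [166. 276.]
top lotion_bottle [0.696 0.286 0.001] 0.92 [203. 183.]
top cream_jar [ 0.423 -0.14  -0.003] 0.59 [384. 304.]
top cream_jar [0.698 0.288 0.002] 0.5 [203. 182.]
top buffer_block [0.443 0.039 0.   ] 0.94 [305. 293.]
top buffer_block [0.5   0.34  0.002] 0.7 [176. 265.
[... 1259 characters left out ...]
38961,  0.03850581,  1.51740299, -0.0269851 ,
        0.99629594, -0.0200428 ]), 'joint_velocities': array([ 7.46132372e-04,  7.90471802e-04, -5.60867320e-05,  1.11476869e-03,
        8.44114489e-04,  2.70276204e-03,  3.28025023e-05]), 'joint_efforts': array([ 1.38331470e-03, -5.49590850e+01,  1.14374176e+00, -1.86935753e+01,
       -5.22894273e-02,  1.58422318e-02,  3.02368937e-05]), 'ee_pos': array([0.28551198, 0.5839495 , 0.40468431]), 'tool_rot': array([ 2.25466268e-01,  9.74250975e-01,  1.31685798e-05, -7.87683628e-06]), 'force': array([-0.65151094, -0.54418903, -0.13360178]), 'moment': array([ 0.02387238, -0.00388785,  0.0075841 ]), 'grasp_force': 0.0, 'finger_gap': 0.0940306015734393}
```

View pics/top.png

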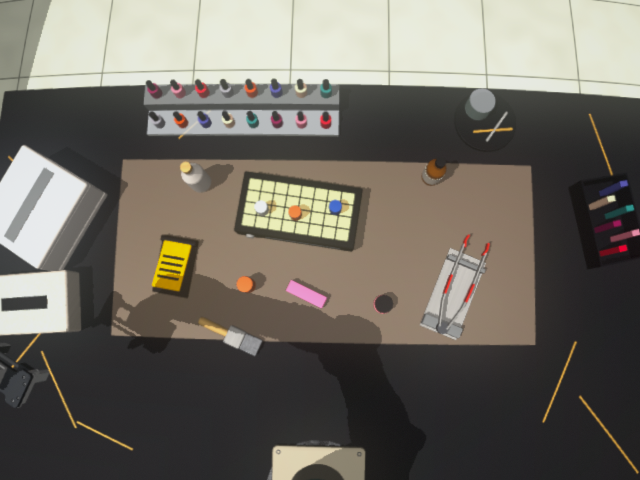

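```bash
python3 - <<'E'
import cv2
s=cv2.imread('pics/scene.png'); cv2.imwrite('pics/crop1.png',cv2.resize(s[190:390,180:450],(800,592),interpolation=cv2.INTER_CUBIC))
E
```

```text
(no output)
```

View pics/crop1.png

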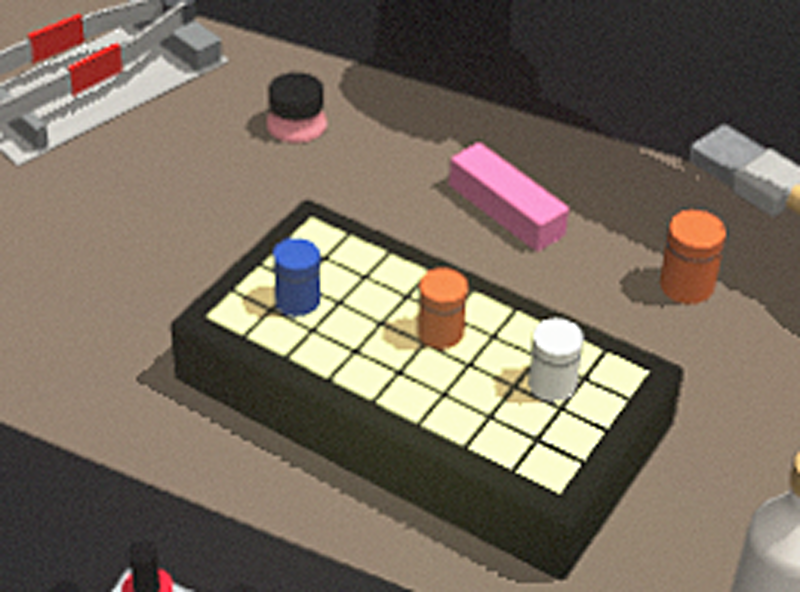

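The top view shows the pedal at px (172,265), the tongs at (460,285) and the steriliser at (299,210). There are two copper-coloured pots: the one on the steriliser (scene px 329,292) and one on the desk (413,277). The steriliser pot is the smaller one and stands between white and blue, so it fits the description, and the enlarged crop confirms it. I'll go above the pedal with the fingers closed.

Call:
step_arm([
  {"tx": -270,"ty": -130,"tz": 145,"grip": 255},
  {"tx": -270,"ty": -130,"tz": 145,"grip": 255},
  {"tx": -270,"ty": -130,"tz": 145,"grip": 255},
  {"tx": -270,"ty": -130,"tz": 145,"grip": 255},
  {"tx": -270,"ty": -130,"tz": 145,"grip": 255},
  {"tx": -270,"ty": -130,"tz": 145,"grip": 255},
  {"tx": -270,"ty": -130,"tz": 145,"grip": 255},
  {"tx": -270,"ty": -130,"tz": 145,"grip": 255},
  {"tx": -270,"ty": -130,"tz": 145,"grip": 255},
  {"tx": -270,"ty": -130,"tz": 145,"grip": 255},
], newtons=20)

```text
validation failed for argument at $.mo...
```

Call:
step_arm([
  {"tx": -270,"ty": -130,"tz": 145,"twist": 0,"grip": 255},
  {"tx": -270,"ty": -130,"tz": 145,"twist": 0,"grip": 255},
  {"tx": -270,"ty": -130,"tz": 145,"twist": 0,"grip": 255},
  {"tx": -270,"ty": -130,"tz": 145,"twist": 0,"grip": 255},
  {"tx": -270,"ty": -130,"tz": 145,"twist": 0,"grip": 255},
  {"tx": -270,"ty": -130,"tz": 145,"twist": 0,"grip": 255},
  {"tx": -270,"ty": -130,"tz": 145,"twist": 0,"grip": 255},
  {"tx": -270,"ty": -130,"tz": 145,"twist": 0,"grip": 255},
  {"tx": -270,"ty": -130,"tz": 145,"twist": 0,"grip": 255},
  {"tx": -270,"ty": -130,"tz": 145,"twist": 0,"grip": 255},
], newtons=20)

```text
time_s: 2.5
ee_pos: [0.4702, 0.3502, 0.2602]
tool_rot: [0.224, 0.974, 0.001, -0.0]
force: [0.4, -0.3, -0.3]
finger_gap: 0.0172
grasp_force: 0.0
```

Call:
step_arm([
  {"tx": 0,"ty": 0,"tz": 10,"twist": 0,"grip": 255},
  {"tx": 0,"ty": 0,"tz": 16,"twist": 0,"grip": 255},
  {"tx": 0,"ty": 0,"tz": 22,"twist": 0,"grip": 255},
  {"tx": 0,"ty": 0,"tz": 27,"twist": 0,"grip": 255},
  {"tx": 0,"ty": 0,"tz": 31,"twist": 0,"grip": 255},
  {"tx": 0,"ty": 0,"tz": 33,"twist": 0,"grip": 255},
  {"tx": 0,"ty": 0,"tz": 33,"twist": 0,"grip": 255},
])

```text
time_s: 3.2
ee_pos: [0.4693, 0.3495, 0.227]
tool_rot: [0.225, 0.974, -0.0, -0.002]
force: [-6.7, 0.9, 9.7]
finger_gap: 0.0004
grasp_force: 4.7
```

Call:
step_arm([
  {"tx": 0,"ty": 0,"tz": 1,"twist": 0,"grip": 255},
  {"tx": 0,"ty": 0,"tz": 2,"twist": 0,"grip": 255},
  {"tx": 0,"ty": 0,"tz": 2,"twist": 0,"grip": 255},
  {"tx": 0,"ty": 0,"tz": 2,"twist": 0,"grip": 255},
])

```text
time_s: 3.6
ee_pos: [0.4692, 0.3495, 0.2264]
tool_rot: [0.225, 0.974, -0.0, -0.002]
force: [-6.8, -0.9, 21.8]
finger_gap: 0.0006
grasp_force: 10.4
```

Call:
step_arm([
  {"tx": 0,"ty": 0,"tz": -20,"twist": 0,"grip": 255},
  {"tx": 0,"ty": 0,"tz": -60,"twist": 0,"grip": 255},
  {"tx": 0,"ty": 0,"tz": -110,"twist": 0,"grip": 255},
  {"tx": 0,"ty": 0,"tz": -160,"twist": 0,"grip": 0},
  {"tx": 0,"ty": 0,"tz": -200,"twist": 0,"grip": 0},
  {"tx": 0,"ty": 0,"tz": -200,"twist": 0,"grip": 0},
])

```text
time_s: 4.2
ee_pos: [0.4724, 0.3496, 0.4303]
tool_rot: [0.225, 0.974, 0.005, 0.004]
force: [1.1, -0.6, -0.2]
finger_gap: 0.0214
grasp_force: 0.0
```

```bash
cat >> h.py <<'E'
def plan(x,y,z,yaw_deg):
    """shift/twist to put TCP at x,y,z with tool y axis at yaw (mod 180)"""
    from scipy.spatial.transform import Rotation as Ro
    s=sense(); R=Ro.from_quat(s['tool_rot']).as_matrix()
    t=R.T@(np.array([x,y,z])-s['ee_pos'])*1000
    cur=np.degrees(np.arctan2(R[1,1],R[0,1])); tw=(-(yaw_deg-cur)+90)%180-90
    print('tx ty tz',t.round(1),'twist',round(tw,1),'alt',round(tw-180*np.sign(tw),1),'j7',s['joint_pos'][6].round(2),'cur yaw',cur.round(1),'ee',s['ee_pos'].round(4))
E
python3 - <<'E'
from h import *
s=snapshot('scene')
print([ (r['location'],r['conf']) for r in landmark_of(s,'pedal_pad')][:1])
# tongs yaw from depth cloud in top view
s=snapshot('top')
P,_=cloud(s,np.ones((480,640),bool))
im=s['image'][s['depth']>0] if 0 else None
C,uv=P,_
col=s['image'][uv[:,1],uv[:,0]].astype(int)
near=np.hypot(C[:,0]-.463,C[:,1]+.301)<.18
red=near&(col[:,0]>110)&(col[:,1]<60)&(col[:,2]<60)
Q=C[red]; print(len(Q)); 
_,lab,cen=cv2.kmeans(Q[:,:2].astype(np.float32),4,None,(3,100,1e-5),10,cv2.KMEANS_PP_CENTERS)
for k in range(4): print(cen[k],(lab==k).sum(),np.median(Q[lab[:,0]==k,2]))
plan(.463,-.301,.42,67)
E
```

```text
[([0.4685, 0.3476, 0.0436], 0.91)]
117
[ 0.4694687 -0.2753545] 38 0.043980918744870784
[ 0.54782856 -0.36278474] 29 0.04005049602460907
[ 0.5684647 -0.3167234] 15 0.0432192929740887
[ 0.44933584 -0.32237077] 35 0.0457541673558622
tx ty tz [-278.3 -586.7    4.3] twist -3.0 alt 177.0 j7 0.44 cur yaw 64.0 ee [0.4707 0.3483 0.4237]
```

Call:
step_arm([
  {"tx": -275,"ty": -586,"tz": 20,"twist": -3,"grip": 0},
  {"tx": -275,"ty": -586,"tz": 20,"twist": -3,"grip": 0},
  {"tx": -275,"ty": -586,"tz": 20,"twist": -3,"grip": 0},
  {"tx": -275,"ty": -586,"tz": 20,"twist": -3,"grip": 0},
  {"tx": -275,"ty": -586,"tz": 20,"twist": -3,"grip": 0},
  {"tx": -275,"ty": -586,"tz": 20,"twist": -3,"grip": 0},
  {"tx": -275,"ty": -586,"tz": 20,"twist": -3,"grip": 0},
  {"tx": -275,"ty": -586,"tz": 20,"twist": -3,"grip": 0},
  {"tx": -275,"ty": -586,"tz": 20,"twist": -3,"grip": 0},
  {"tx": -275,"ty": -586,"tz": 20,"twist": -3,"grip": 0},
  {"tx": -275,"ty": -586,"tz": 20,"twist": -3,"grip": 0},
  {"tx": -275,"ty": -586,"tz": 20,"twist": -3,"grip": 0},
])

```text
time_s: 5.55
ee_pos: [0.4605, -0.2528, 0.4039]
tool_rot: [0.2, 0.98, 0.0, -0.002]
force: [1.3, -0.2, 0.0]
finger_gap: 0.094
grasp_force: 0.0
```

Call:
step_arm([
  {"tx": 0,"ty": 0,"tz": 0,"twist": 0,"grip": 0},
  {"tx": 0,"ty": 0,"tz": 0,"twist": 0,"grip": 0},
])

```text
time_s: 5.75
ee_pos: [0.4604, -0.252, 0.4039]
tool_rot: [0.201, 0.979, 0.0, -0.002]
force: [-0.2, 0.9, -0.1]
finger_gap: 0.0939
grasp_force: 0.0
```

```bash
cat > t.py <<'E'
from h import *
plan(.459,-.300,.215,67.3)
for c in ['wrist','top']:
    s=snapshot(c); 
    if c=='wrist': save(s,'w1.png')
    for t in ['tongs_grip','tongs_jaws','tongs_rest']:
        for r in landmark_of(s,t)[:2]: print(c,t,np.round(r['location'],4),round(r['conf'],2))
    C,uv=cloud(s,np.ones((480,640),bool)); col=s['image'][uv[:,1],uv[:,0]].astype(int)
    red=(np.hypot(C[:,0]-.49,C[:,1]+.31)<.15)&(C[:,2]<.055)&(C[:,2]>.02)&(col[:,0]>100)&(col[:,1]<60)&(col[:,2]<60)
    Q=C[red]; print(len(Q))
    if len(Q)<40: continue
    _,lab,cen=cv2.kmeans(Q[:,:2].astype(np.float32),4,None,(3,100,1e-5),10,cv2.KMEANS_PP_CENTERS)
    for k in range(4): q=Q[lab[:,0]==k]; print(cen[k].round(4),len(q),np.ptp(q[:,:2],axis=0).round(3),q[:,2].max().round(4))
E
python3 t.py
```

```text
tx ty tz [-18.4 -44.6 188.9] twist -0.5 alt 179.5 j7 1.66 cur yaw 66.8 ee [ 0.4604 -0.252   0.4039]
wrist tongs_rest [ 0.4582 -0.3026  0.0007] 0.67
wrist tongs_rest [0.4421 0.0378 0.0008] 0.44
316
[ 0.5673 -0.3179] 82 [0.028 0.012] 0.0476
[ 0.4614 -0.3275] 69 [0.019 0.009] 0.0494
[ 0.5519 -0.3635] 76 [0.027 0.013] 0.0468
[ 0.4428 -0.3191] 89 [0.019 0.009] 0.0491
top tongs_grip [ 0.4632 -0.3004  0.0342] 0.65
top tongs_jaws [ 0.5573 -0.3411  0.0368] 0.93
top tongs_rest [ 4.64e-01 -3.00e-01 -1.00e-04] 0.68
top tongs_rest [0.6234 0.1358 0.0699] 0.61
40
[ 0.4341 -0.3153] 4 [0.002 0.003] 0.0471
[ 0.5675 -0.3172] 22 [0.025 0.008] 0.0469
[ 0.4841 -0.2806] 8 [0.007 0.003] 0.0481
[ 0.454  -0.2696] 6 [0.005 0.003] 0.046
```

View pics/w1.png

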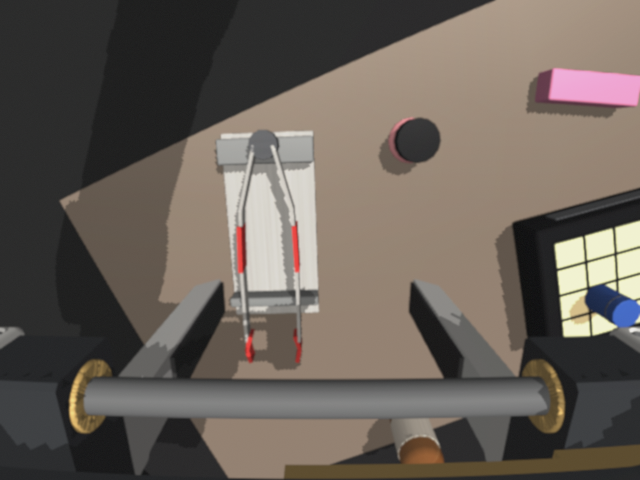

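The wrist view shows the plates at (241,249) and (296,247) and the jaws at (250,347) and (299,347). The tongs sit square to the gripper, and the positions agree with the rest. Going down on them now.

Call:
step_arm([
  {"tx": -20,"ty": -43,"tz": 0,"twist": 0,"grip": 0},
  {"tx": -20,"ty": -43,"tz": 40,"twist": 0,"grip": 0},
  {"tx": -20,"ty": -43,"tz": 80,"twist": 0,"grip": 0},
  {"tx": -20,"ty": -43,"tz": 110,"twist": 0,"grip": 0},
  {"tx": -20,"ty": -43,"tz": 110,"twist": 0,"grip": 0},
])

```text
time_s: 6.65
ee_pos: [0.4617, -0.2972, 0.2928]
tool_rot: [0.2, 0.98, 0.001, -0.004]
force: [0.0, -0.1, -0.1]
finger_gap: 0.0939
grasp_force: 0.0
```

```bash
cat > t2.py <<'E'
from h import *
plan(.462,-.2995,.215,67.2)
s=snapshot('wrist'); save(s,'w2.png')
for t in ['tongs_grip','tongs_jaws']:
    for r in landmark_of(s,t)[:2]: print(t,np.round(r['location'],4),round(r['conf'],2))
hsv=cv2.cvtColor(s['image'],cv2.COLOR_RGB2HSV)
m=((hsv[...,0]<6)|(hsv[...,0]>174))&(hsv[...,1]>170)&(hsv[...,2]>70)
n,l,st,ce=cv2.connectedComponentsWithStats(m.astype(np.uint8))
for i in range(1,n):
    if st[i,4]<60: continue
    C,_=cloud(s,l==i)
    if len(C): 
        p=C[:,:2]-C[:,:2].mean(0); d=np.linalg.svd(p,full_matrices=False)[2][0]
        print(st[i],len(C),C.mean(0).round(4),C.min(0).round(3),C.max(0).round(3),'dir',np.degrees(np.arctan(d[1]/d[0])).round(1))
E
python3 t2.py
```

```text
tx ty tz [-1.8 -2.1 77.8] twist -0.2 alt 179.8 j7 1.75 cur yaw 67.0 ee [ 0.4617 -0.2972  0.2928]
[265 237   8  65 450] 446 [ 0.4505 -0.3238  0.0475] [ 0.431 -0.334  0.039] [ 0.47  -0.314  0.05 ] dir -24.5
[346 236   7  66 365] 362 [ 0.4694 -0.2771  0.0486] [ 0.45  -0.286  0.044] [ 0.491 -0.269  0.05 ] dir -20.2
```

View pics/w2.png

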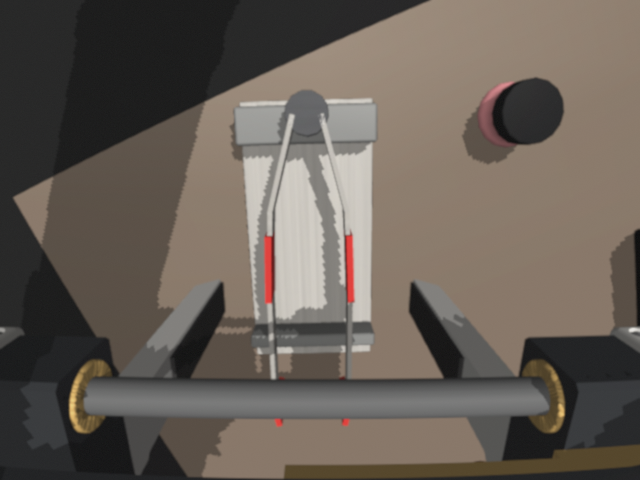

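The plates are at px (269,268) and (349,268), so the midpoint is (0.460, -0.300). That is about 3 mm from where I am. Going down and closing to the carry width.

Call:
step_arm([
  {"tx": 0,"ty": -3,"tz": 30,"twist": 0,"grip": 0},
  {"tx": 0,"ty": -3,"tz": 60,"twist": 0,"grip": 0},
  {"tx": 0,"ty": -3,"tz": 78,"twist": 0,"grip": 0},
  {"tx": 0,"ty": -3,"tz": 78,"twist": 0,"grip": 60},
  {"tx": 0,"ty": -3,"tz": 78,"twist": 0,"grip": 100},
  {"tx": 0,"ty": -3,"tz": 78,"twist": 0,"grip": 112},
  {"tx": 0,"ty": -3,"tz": 78,"twist": 0,"grip": 112},
  {"tx": 0,"ty": -3,"tz": 78,"twist": 0,"grip": 112},
  {"tx": 0,"ty": -3,"tz": 78,"twist": 0,"grip": 112},
], newtons=12)

```text
time_s: 7.7
ee_pos: [0.4621, -0.3016, 0.219]
tool_rot: [0.2, 0.98, -0.0, 0.001]
force: [-0.3, -0.6, 5.6]
finger_gap: 0.0532
grasp_force: 7.1
```

Call:
step_arm([
  {"tx": 0,"ty": 0,"tz": 0,"twist": 0,"grip": 114},
  {"tx": 0,"ty": 0,"tz": 0,"twist": 0,"grip": 114},
  {"tx": 0,"ty": 0,"tz": 0,"twist": 0,"grip": 114},
])

```text
time_s: 8.0
ee_pos: [0.4621, -0.3017, 0.219]
tool_rot: [0.2, 0.98, -0.0, 0.001]
force: [0.1, -0.3, 7.3]
finger_gap: 0.052
grasp_force: 7.9
```

```bash
python3 - <<'E'
from h import *
s=snapshot('scene'); save(s,'s2.png')
c=s['image'][150:290,120:310,::-1]; cv2.imwrite('pics/s2c.png',cv2.resize(c,(780,575),interpolation=cv2.INTER_CUBIC))
for t in ['tongs_grip','tongs_jaws']:
    for r in landmark_of(s,t)[:2]: print(t,np.round(r['location'],4),round(r['conf'],2))
print(sense())
E
```

```text
tongs_grip [ 0.4668 -0.2963  0.0328] 0.92
tongs_grip [ 0.3491  0.2097 -0.0026] 0.34
tongs_jaws [ 0.5591 -0.341   0.0341] 0.65
tongs_jaws [0.4678 0.3467 0.0445] 0.44
{'time_s': 8.15, 'joint_pos': array([ 0.49772452,  0.76373263,  0.04592814,  1.93452996, -0.07383465,
        0.44269444,  1.76535435]), 'joint_velocities': array([ 6.76746006e-04,  2.71316944e-05, -4.81846651e-04,  4.85788215e-04,
        5.72120767e-04, -2.18200896e-03, -1.09057762e-03]), 'joint_efforts': array([-2.28446466e-01, -4.85915780e+01,  1.08673062e+00, -8.44582379e+00,
        4.60006390e-02,  7.14303693e-02,  9.47661744e-02]), 'ee_pos': array([ 0.46216972, -0.30172916,  0.2190665 ]), 'tool_rot': array([ 2.00148254e-01,  9.79764993e-01, -4.31151732e-04,  1.02393029e-03]), 'force': array([ 0.05541898, -0.85038306,  7.34657055]), 'moment': array([-0.05325567,  0.0874821 , -0.12301615]), 'grasp_force': 7.8784820437431335, 'finger_gap': 0.052020916760091164}
```

View pics/s2c.png

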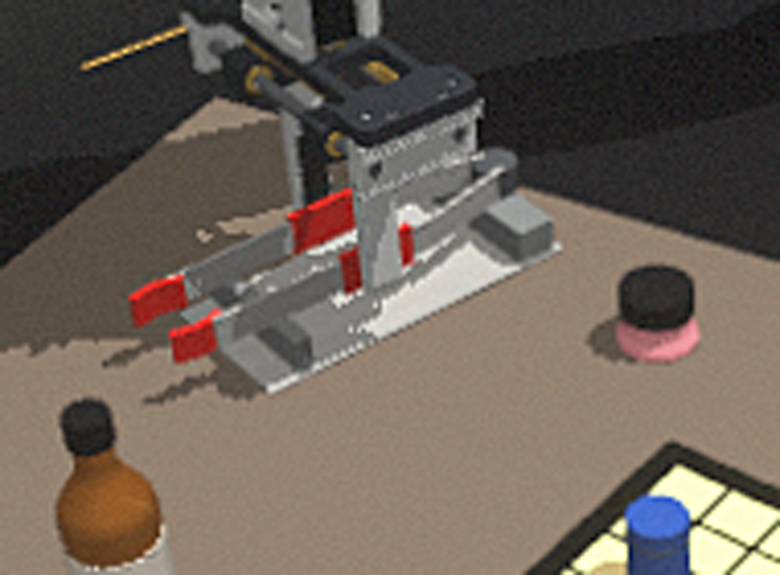

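Call:
step_arm([
  {"tx": 0,"ty": 0,"tz": -5,"twist": 0,"grip": 114},
  {"tx": 0,"ty": 0,"tz": -15,"twist": 0,"grip": 114},
  {"tx": 0,"ty": 0,"tz": -30,"twist": 0,"grip": 114},
  {"tx": 0,"ty": 0,"tz": -50,"twist": 0,"grip": 114},
  {"tx": 0,"ty": 0,"tz": -75,"twist": 0,"grip": 114},
  {"tx": 0,"ty": 0,"tz": -100,"twist": 0,"grip": 114},
  {"tx": 0,"ty": 0,"tz": -125,"twist": 0,"grip": 114},
  {"tx": 0,"ty": 0,"tz": -125,"twist": 0,"grip": 114},
  {"tx": 0,"ty": 0,"tz": -125,"twist": 0,"grip": 114},
])

```text
time_s: 9.05
ee_pos: [0.4615, -0.3011, 0.3436]
tool_rot: [0.2, 0.98, -0.0, 0.0]
force: [0.1, 0.3, -1.1]
finger_gap: 0.0522
grasp_force: 5.8
```

```bash
python3 - <<'E'
from h import *
for c in ['scene','top']:
    s=snapshot(c)
    for t in ['tongs_grip','tongs_jaws']:
        for r in landmark_of(s,t)[:2]: print(c,t,np.round(r['location'],4),round(r['conf'],2))
st=sense(); print(st['ee_pos'],st['finger_gap'],st['grasp_force'])
plan(.511,.073,.345,84)
E
```

```text
scene tongs_grip [ 0.4652 -0.3014  0.1596] 0.89
scene tongs_grip [ 0.6289 -0.0253  0.0694] 0.26
scene tongs_jaws [ 0.559  -0.3376  0.1588] 0.83
top tongs_grip [ 0.4605 -0.2992  0.1583] 0.67
top tongs_grip [ 0.3498  0.2066 -0.0007] 0.6
[ 0.46147952 -0.30107781  0.34217155] 0.052135079620669975 5.793477818369865
tx ty tz [101.  363.6  -2.5] twist -17.1 alt 162.9 j7 1.75 cur yaw 66.9 ee [ 0.4615 -0.3011  0.3422]
```

Call:
step_arm([
  {"tx": 6,"ty": 20,"tz": 0,"twist": -1,"grip": 114},
  {"tx": 15,"ty": 55,"tz": 0,"twist": -3,"grip": 114},
  {"tx": 26,"ty": 95,"tz": 0,"twist": -5,"grip": 114},
  {"tx": 38,"ty": 135,"tz": 0,"twist": -7,"grip": 114},
  {"tx": 49,"ty": 175,"tz": 0,"twist": -9,"grip": 114},
  {"tx": 60,"ty": 215,"tz": 0,"twist": -11,"grip": 114},
  {"tx": 71,"ty": 255,"tz": 0,"twist": -13,"grip": 114},
  {"tx": 82,"ty": 295,"tz": 0,"twist": -15,"grip": 114},
  {"tx": 92,"ty": 330,"tz": 0,"twist": -16,"grip": 114},
  {"tx": 98,"ty": 353,"tz": 0,"twist": -17,"grip": 114},
  {"tx": 101,"ty": 363,"tz": 0,"twist": -17,"grip": 114},
  {"tx": 101,"ty": 363,"tz": 0,"twist": -17,"grip": 114},
])

```text
time_s: 10.55
ee_pos: [0.5109, 0.0734, 0.3427]
tool_rot: [0.052, 0.999, 0.0, -0.0]
force: [0.0, -0.1, -1.2]
finger_gap: 0.0522
grasp_force: 5.8
```

Call:
step_arm([
  {"tx": 0,"ty": 0,"tz": 0,"twist": 0,"grip": 113},
  {"tx": 0,"ty": 0,"tz": 0,"twist": 0,"grip": 113},
])

```text
time_s: 10.75
ee_pos: [0.5109, 0.0704, 0.343]
tool_rot: [0.054, 0.999, -0.001, -0.0]
force: [0.4, -0.5, -1.1]
finger_gap: 0.0525
grasp_force: 5.6
```

```bash
cat > p.py <<'E'
from h import *
import sys
for c in ['scene','top','wrist']:
    s=snapshot(c); save(s,sys.argv[1]+c+'.png')
    for t in ['tongs_grip','tongs_jaws','pot_copper_center','pot_white_center','pot_blue_center']:
        for r in landmark_of(s,t)[:2]:
            if r['conf']>.4: print(c,t,np.round(r['location'],4),round(r['conf'],2))
    hsv=cv2.cvtColor(s['image'],cv2.COLOR_RGB2HSV)
    for nm,m in [('red',((hsv[...,0]<5)|(hsv[...,0]>174))&(hsv[...,1]>170)&(hsv[...,2]>70)),('orange',(hsv[...,0]>5)&(hsv[...,0]<14)&(hsv[...,1]>170)&(hsv[...,2]>120))]:
        n,l,st,ce=cv2.connectedComponentsWithStats(m.astype(np.uint8))
        for i in range(1,n):
            if st[i,4]<12: continue
            C,_=cloud(s,l==i)
            if len(C) and np.hypot(*(np.median(C,0)[:2]-[.56,.07]))<.14: print(c,nm,ce[i].round(),len(C),np.median(C,0).round(4),C.min(0).round(3),C.max(0).round(3))
st=sense(); print(st['ee_pos'],st['finger_gap'],st['grasp_force'])
plan(.511,.073,.345,84)
E
python3 p.py a_
```

```text
scene tongs_grip [0.5109 0.0693 0.1623] 0.8
scene tongs_jaws [0.612  0.0628 0.1577] 0.66
scene pot_copper_center [0.4613 0.1741 0.0256] 0.74
scene pot_copper_center [0.6119 0.062  0.0715] 0.68
scene pot_white_center [0.6263 0.1342 0.0698] 0.79
scene pot_blue_center [ 0.6306 -0.0233  0.0723] 0.82
scene red [349. 214.] 141 [0.5059 0.0491 0.1611] [ 0.253 -0.035 -0.003] [0.53  0.052 0.171]
scene red [370. 227.] 34 [0.5272 0.0962 0.1663] [0.515 0.093 0.148] [0.534 0.098 0.174]
scene red [320. 248.] 100 [0.6113 0.0422 0.1607] [0.592 0.038 0.149] [0.629 0.046 0.168]
scene red [342. 258.] 91 [0.622  0.084  0.1626] [0.438 0.019 0.013] [0.632 0.087 0.168]
scene orange [415. 285.] 92 [0.4752 0.1811 0.0164] [0.466 0.163 0.002] [0.48  0.189 0.036]
scene orange [330. 286.] 66 [0.6159 0.0603 0.0877] [0.561 0.047 0.046] [0.632 0.077 0.091]
scene orange [334. 301.] 26 [0.6216 0.0755 0.0597] [0.615 0.068 0.051] [0.629 0.077 0.077]
top tongs_grip [0.4437 0.0364 0.0034] 0.46
top tongs_jaws [0.6102 0.0655 0.1606] 0.45
top pot_copper_center [0.6138 0.0624 0.0725] 0.48
top pot_blue_center [ 0.6307 -0.0265  0.0696] 0.63
top orange [296. 211.] 64 [0.6152 0.0585 0.0897] [0.597 0.043 0.084] [0.625 0.067 0.17 ]
wrist pot_copper_center [0.4592 0.173  0.0229] 0.74
wrist pot_copper_center [0.6201 0.0601 0.0703] 0.73
wrist red [263. 310.] 1214 [0.5054 0.0499 0.1723] [0.485 0.032 0.04 ] [0.556 0.053 0.175]
wrist red [369. 309.] 1116 [0.5097 0.0963 0.1725] [0.49  0.094 0.153] [0.533 0.1   0.175]
wrist red [284. 455.] 85 [0.5981 0.0459 0.1586] [0.597 0.045 0.151] [0.599 0.047 0.164]
wrist red [354. 455.] 90 [0.6014 0.084  0.1592] [0.6   0.082 0.152] [0.603 0.085 0.165]
[0.51095973 0.07234627 0.34310429] 0.052179611488295974 5.599759742617607
tx ty tz [ 0.   0.7 -1.9] twist -0.1 alt 179.9 j7 1.29 cur yaw 83.9 ee [0.511  0.0723 0.3431]
```

Call:
step_arm([
  {"tx": -1,"ty": -1,"tz": 10,"twist": 0,"grip": 113},
  {"tx": -2,"ty": -1,"tz": 25,"twist": 0,"grip": 113},
  {"tx": -2,"ty": -1,"tz": 40,"twist": 0,"grip": 113},
  {"tx": -2,"ty": -1,"tz": 46,"twist": 0,"grip": 113},
  {"tx": -2,"ty": -1,"tz": 46,"twist": 0,"grip": 113},
  {"tx": -2,"ty": -1,"tz": 46,"twist": 0,"grip": 113},
])

```text
time_s: 12.25
ee_pos: [0.513, 0.0711, 0.2972]
tool_rot: [0.053, 0.999, 0.0, 0.0]
force: [-0.9, 0.4, -1.3]
finger_gap: 0.0521
grasp_force: 5.6
```

```bash
python3 p.py b_; python3 - <<'E'
import cv2,numpy as np
a=cv2.imread('pics/b_scene.png')[200:340,250:440];b=cv2.imread('pics/b_top.png')[170:270,230:366]
cv2.imwrite('pics/b.png',np.hstack([cv2.resize(x,(400,295),interpolation=cv2.INTER_CUBIC) for x in (a,b)]))
E
```

```text
scene tongs_grip [0.5142 0.0705 0.1108] 0.97
scene tongs_grip [0.6978 0.2906 0.0014] 0.44
scene pot_copper_center [0.6134 0.0616 0.0734] 0.95
scene pot_copper_center [0.6148 0.062  0.1133] 0.64
scene pot_white_center [0.6265 0.1361 0.0692] 0.79
scene pot_blue_center [ 0.6305 -0.0225  0.0708] 0.95
scene red [348. 235.] 127 [0.5078 0.0502 0.1159] [ 0.33  -0.007 -0.005] [0.532 0.053 0.126]
scene red [368. 249.] 24 [0.5296 0.0974 0.12  ] [0.522 0.095 0.103] [0.536 0.099 0.124]
scene red [320. 270.] 89 [0.6138 0.0436 0.1148] [0.6   0.04  0.103] [0.631 0.047 0.123]
scene red [341. 280.] 75 [0.6245 0.0855 0.1167] [0.477 0.039 0.001] [0.634 0.088 0.122]
scene orange [415. 268.] 147 [0.4664 0.1732 0.0509] [0.445 0.156 0.039] [0.48  0.189 0.054]
scene orange [328. 286.] 66 [0.6198 0.0607 0.0884] [0.563 0.036 0.047] [0.634 0.082 0.116]
scene orange [334. 303.] 13 [0.6222 0.0756 0.0558] [0.614 0.071 0.052] [0.628 0.077 0.063]
top tongs_jaws [0.6232 0.134  0.0699] 0.61
top tongs_jaws [0.6131 0.0638 0.1141] 0.49
top pot_copper_center [ 0.464 -0.297  0.   ] 0.7
top pot_copper_center [0.6161 0.0605 0.0692] 0.57
top pot_white_center [ 4.457e-01  3.620e-02 -4.000e-04] 0.54
top pot_blue_center [ 0.6285 -0.0253  0.0681] 0.64
top orange [297. 211.] 58 [0.6155 0.0562 0.0895] [0.599 0.047 0.081] [0.626 0.063 0.123]
wrist pot_copper_center [0.6201 0.0604 0.0696] 0.8
wrist pot_copper_center [0.4567 0.1704 0.0241] 0.57
wrist red [263. 311.] 1231 [0.508  0.0485 0.1264] [0.487 0.044 0.105] [0.531 0.052 0.129]
wrist red [369. 310.] 1148 [0.5121 0.0951 0.1266] [0.491 0.093 0.107] [0.535 0.099 0.129]
wrist red [354. 455.] 74 [0.6031 0.083  0.1134] [0.602 0.082 0.106] [0.605 0.084 0.118]
wrist red [284. 456.] 70 [0.5998 0.0446 0.1129] [0.598 0.043 0.107] [0.601 0.046 0.119]
[0.51285493 0.07112376 0.29711618] 0.05233434926586349 5.599845349788666
tx ty tz [  2.    1.7 -47.9] twist -0.1 alt 179.9 j7 1.29 cur yaw 83.9 ee [0.5129 0.0711 0.2971]
```

View pics/b.png

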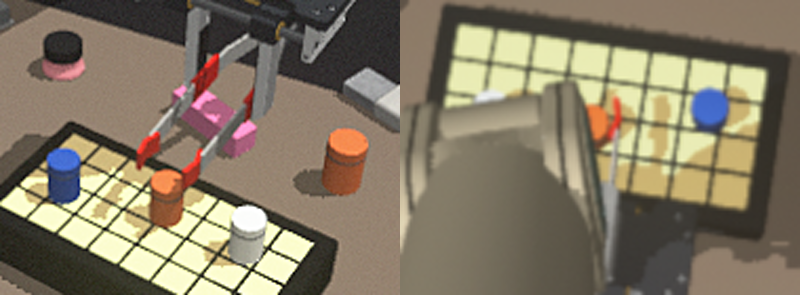

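```bash
python3 - <<'E'
from h import *
for c in ['scene','top','wrist']:
    s=snapshot(c); C,uv=cloud(s,np.ones((480,640),bool)); col=cv2.cvtColor(s['image'],cv2.COLOR_RGB2HSV)[uv[:,1],uv[:,0]].astype(int)
    near=np.hypot(C[:,0]-.614,C[:,1]-.061)<.03
    for nm,m in [('top',near&(C[:,2]>.086)&(C[:,2]<.094)),('side',near&(C[:,2]>.056)&(C[:,2]<.086))]:
        if m.sum()>5: print(c,nm,m.sum(),C[m].mean(0).round(4),C[m].min(0).round(4),C[m].max(0).round(4))
        if nm=='side' and m.sum()>15:
            from scipy.optimize import least_squares
            r=least_squares(lambda p:np.hypot(C[m,0]-p[0],C[m,1]-p[1])-.014,[.614,.061],loss='soft_l1',f_scale=.002); print(' axis',r.x.round(4),r.cost)
E
```

```text
scene top 151 [0.6193 0.0629 0.0884] [0.6039 0.0492 0.0861] [0.6321 0.0762 0.0916]
scene side 196 [0.6273 0.0667 0.071 ] [0.6131 0.0501 0.056 ] [0.6337 0.077  0.0859]
 axis [0.6171 0.0622] 0.0001024386008673583
top top 64 [0.6168 0.0571 0.0894] [0.6034 0.0498 0.0861] [0.6281 0.0654 0.0932]
top side 17 [0.6074 0.0542 0.073 ] [0.602  0.0499 0.0563] [0.6417 0.0598 0.0859]
 axis [0.6163 0.0621] 2.6717878601627692e-05
wrist top 1516 [0.6144 0.0621 0.0911] [0.6021 0.048  0.086 ] [0.6312 0.0757 0.0936]
wrist side 373 [0.6071 0.0626 0.0817] [0.6019 0.0476 0.0675] [0.6191 0.0763 0.086 ]
 axis [0.617  0.0619] 3.101018815557411e-05
```

Call:
step_arm([
  {"tx": -2,"ty": 0,"tz": 5,"twist": 0,"grip": 112},
  {"tx": -2,"ty": 0,"tz": 10,"twist": 0,"grip": 112},
  {"tx": -2,"ty": 0,"tz": 15,"twist": 0,"grip": 112},
  {"tx": -2,"ty": 0,"tz": 20,"twist": 0,"grip": 112},
  {"tx": -2,"ty": 0,"tz": 24,"twist": 0,"grip": 112},
])

```text
time_s: 13.8
ee_pos: [0.5147, 0.0709, 0.2725]
tool_rot: [0.053, 0.999, -0.0, -0.0]
force: [-0.3, 0.2, 0.1]
finger_gap: 0.0527
grasp_force: 5.4
```

```bash
python3 - <<'E'
from h import *
print({k:np.round(sense()[k],3) for k in ('ee_pos','force','moment','finger_gap')})
a=snapshot('scene')
w=snapshot('wrist')
cv2.imwrite('pics/c.png',np.hstack([cv2.resize(x[:,:,::-1],(400,400),interpolation=cv2.INTER_CUBIC) for x in (a['image'][230:340,275:385],w['image'][280:480,220:420])]))
for r in landmark_of(a,'pot_copper_center')[:2]: print(r['location'],r['conf'])
E
```

```text
{'ee_pos': array([0.515, 0.071, 0.272]), 'force': array([-0.302,  0.212,  0.13 ]), 'moment': array([ 0.001,  0.017, -0.028]), 'finger_gap': np.float64(0.053)}
[0.4585, 0.1723, 0.0207] 0.94
[0.6124, 0.0642, 0.0718] 0.83
```

View pics/c.png

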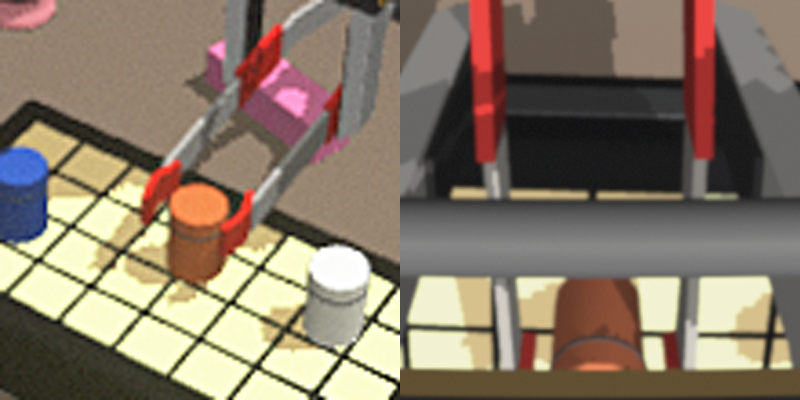

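The pot sits midway between the jaws in both views: in the scene crop the jaw midpoint is (200,207) and the pot top is (198,207). Going down and closing.

Call:
step_arm([
  {"tx": 0,"ty": 0,"tz": 4,"twist": 0,"grip": 112},
  {"tx": 0,"ty": 0,"tz": 8,"twist": 0,"grip": 112},
  {"tx": 0,"ty": 0,"tz": 12,"twist": 0,"grip": 112},
  {"tx": 0,"ty": 0,"tz": 16,"twist": 0,"grip": 112},
  {"tx": 0,"ty": 0,"tz": 16,"twist": 0,"grip": 112},
  {"tx": 0,"ty": 0,"tz": 16,"twist": 0,"grip": 112},
])

```text
time_s: 14.55
ee_pos: [0.5148, 0.0709, 0.257]
tool_rot: [0.053, 0.999, -0.0, -0.0]
force: [-0.4, 0.2, -0.7]
finger_gap: 0.0528
grasp_force: 5.4
```

Call:
step_arm([
  {"tx": 0,"ty": 0,"tz": 0,"twist": 0,"grip": 120},
  {"tx": 0,"ty": 0,"tz": 0,"twist": 0,"grip": 126},
  {"tx": 0,"ty": 0,"tz": 0,"twist": 0,"grip": 132},
  {"tx": 0,"ty": 0,"tz": 0,"twist": 0,"grip": 140},
  {"tx": 0,"ty": 0,"tz": 0,"twist": 0,"grip": 150},
  {"tx": 0,"ty": 0,"tz": 0,"twist": 0,"grip": 165},
  {"tx": 0,"ty": 0,"tz": 0,"twist": 0,"grip": 180},
  {"tx": 0,"ty": 0,"tz": 0,"twist": 0,"grip": 180},
  {"tx": 0,"ty": 0,"tz": 0,"twist": 0,"grip": 180},
], newtons=24)

```text
time_s: 15.45
ee_pos: [0.5149, 0.0709, 0.2572]
tool_rot: [0.053, 0.999, 0.0, 0.0]
force: [0.1, 0.1, 0.0]
finger_gap: 0.0463
grasp_force: 23.9
```

Call:
step_arm([
  {"tx": 0,"ty": 0,"tz": -3,"twist": 0,"grip": 180},
  {"tx": 0,"ty": 0,"tz": -8,"twist": 0,"grip": 180},
  {"tx": 0,"ty": 0,"tz": -16,"twist": 0,"grip": 180},
  {"tx": 0,"ty": 0,"tz": -27,"twist": 0,"grip": 180},
  {"tx": 0,"ty": 0,"tz": -40,"twist": 0,"grip": 180},
  {"tx": 0,"ty": 0,"tz": -54,"twist": 0,"grip": 180},
  {"tx": 0,"ty": 0,"tz": -68,"twist": 0,"grip": 180},
  {"tx": 0,"ty": 0,"tz": -82,"twist": 0,"grip": 180},
  {"tx": 0,"ty": 0,"tz": -94,"twist": 0,"grip": 180},
  {"tx": 0,"ty": 0,"tz": -104,"twist": 0,"grip": 180},
  {"tx": 0,"ty": 0,"tz": -110,"twist": 0,"grip": 180},
  {"tx": 0,"ty": 0,"tz": -110,"twist": 0,"grip": 180},
])

```text
time_s: 16.65
ee_pos: [0.515, 0.0709, 0.368]
tool_rot: [0.053, 0.999, 0.0, 0.001]
force: [-0.8, 0.6, -1.2]
finger_gap: 0.0458
grasp_force: 23.9
```

Call:
step_arm([
  {"tx": 0,"ty": 0,"tz": 0,"twist": 0,"grip": 180},
  {"tx": 0,"ty": 0,"tz": 0,"twist": 0,"grip": 180},
  {"tx": 0,"ty": 0,"tz": 0,"twist": 0,"grip": 180},
  {"tx": 0,"ty": 0,"tz": 0,"twist": 0,"grip": 180},
  {"tx": 0,"ty": 0,"tz": 0,"twist": 0,"grip": 180},
])

```text
time_s: 17.15
ee_pos: [0.5148, 0.0709, 0.3669]
tool_rot: [0.053, 0.999, -0.0, -0.0]
force: [-0.0, 0.6, -1.2]
finger_gap: 0.0457
grasp_force: 23.9
```

```bash
python3 - <<'E'
from h import *
a=snapshot('scene'); cv2.imwrite('pics/d.png',cv2.resize(a['image'][130:400,160:520,::-1],(800,600),interpolation=cv2.INTER_CUBIC))
for t in ['pot_copper_center','pot_white_center','pot_blue_center','pedal_pad','tongs_jaws','tongs_grip']:
    for r in landmark_of(a,t)[:2]: print(t,np.round(r['location'],4),round(r['conf'],2))
E
```

```text
pot_copper_center [0.4625 0.1691 0.0264] 0.96
pot_copper_center [0.6117 0.0639 0.1818] 0.63
pot_white_center [0.6269 0.1362 0.069 ] 0.97
pot_blue_center [ 0.6291 -0.0241  0.0707] 0.59
pedal_pad [0.4665 0.3489 0.0438] 0.65
tongs_jaws [0.6187 0.0606 0.1835] 0.89
tongs_jaws [ 0.4613 -0.3019 -0.0008] 0.51
tongs_grip [0.5151 0.0729 0.1825] 0.63
```

View pics/d.png

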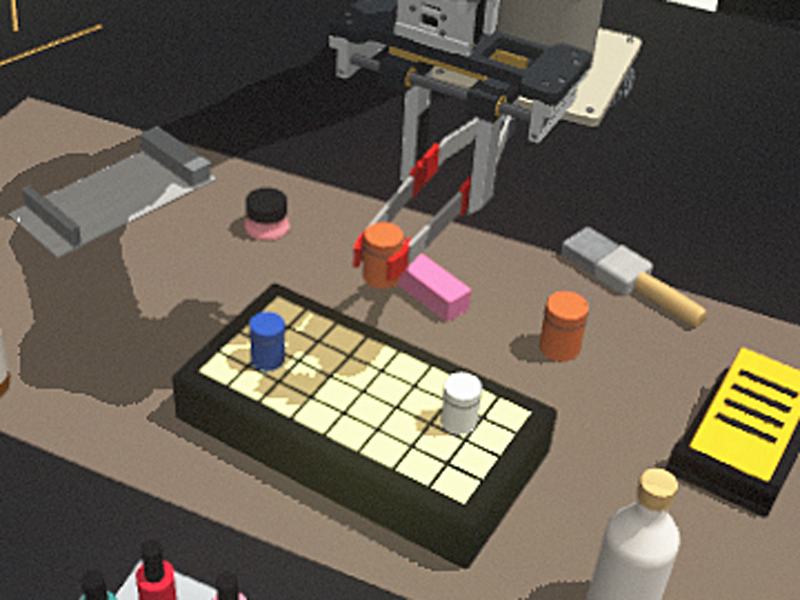

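The picture shows the copper pot at (383,255), upright between the jaws about 11 cm above the steriliser. The other pots are in place and the pedal is up.

```bash
python3 -c "from bench import *; print(sign_off())"
```

```text
the job is handed in; nothing more can be done
None
```

The pedal was pressed to its stop and sprang back. The tongs now hold the copper pot upright about 11 cm above the steriliser, and the other pots have not moved. The job is handed in, but no verdict came back.

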